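# Gauge the gap under a crossbar with stepped leaves

### The arm

A 6-joint arm with a two-finger parallel gripper is mounted at the origin on a cart in front of the work surface, level with it; the furniture and walls round the work are solid. World frame = base frame: x ahead of the robot, y to its left, z up, the work surface at z = 0. Lengths are in m, angles in rad, forces in N, time in s.
With the tool pointing down it reaches from about 0.25 to 0.775 m from the base axis. Payload 4 kg.
Tool frame: the origin (TCP) lies at the very end of the fingers, on their centre line; the grasp point (between the pads) lies 19 mm behind it; z points along the fingers, y is the line along which they close (so a half turn about z gives the same grasp; the last joint's range is limited). The gripper opens to 94 mm and grips with 3 to 60 N. Pads are 16 mm wide; open, the fingers measure 119 mm over their backs; the gripper's body (75 mm by 177 mm) begins 78 mm behind the grasp point.
Start: joints at [-1.32, 0.087, 1.371, -0, 1.684, -0.103], TCP at [0.191, -0.516, 0.177] pointing down, gripper open.
Joint ranges: [-3.1, 3.1], [-0.76, 2.03], [0.27, 2.55], [-1.08, 4.22], [0.17, 2.65], [-2.57, 2.57]. Speed limits (rad/s): [2.79, 2.79, 3.14, 3.14, 3.14, 3.14].

### API

Orientations are given as [roll, pitch, yaw] about the fixed x, y, z axes, in that order (R = Rz(yaw) Ry(pitch) Rx(roll)).
In Python, from bench import robot, vision gives the robot as it stands.
- The arm moves only by the shell command python3 -m crank 'ROWS'. ROWS is JSON, a list of rows, each a list of 3 entries, a list of its own where there are three numbers: the closure, from 0 (fully open) to 1 (shut), then the shift along the tool's x, y, z in m, then the turn, a rotation vector about the tool's x, y, z in degrees. A call has 1 to 8 rows; each row shifts and turns the commanded pose from where the row before left it, along the tool's axes as they then stand; what a row does not reach is not made up. A row lasts 1/10 s, in which the tool goes at most 50 mm and 8.59 degrees, less where a joint would pass 70% of its speed; a pose out of reach is approached as far as the arm can. A call with a gripper value outside its range is refused whole. The fingers move at their own pace and stop on an object; the grip force is fixed at half the most. Time passes only in rows, so rows that do not move let the fingers close. It gives the time, the measured TCP pose, the force, the opening and the grip force at its end, in the units of the state.
- robot.get_obs(): the state, without advancing time (a new reading comes with each control period).
- vision.snapshot(name): name is "scene" or "top" or "wrist"; returns a dict with "color" (480x640x3 uint8, red, green, blue), "z_map" (480x640 float32, m along the optical axis (not along the pixel's ray), 0 where there is no reading), "fx", "fy", "cx", "cy" (pixels), "R" (3x3) and "t" (3): a world point X has camera coordinates R X + t. Camera axes: x right, y down, z forward; pixel columns grow to the right and rows downward; lengths in m; the calibration is good to about 2 mm. A picture is of the moment at which its call begins.
- robot.close_job(): hands the job in; it is judged then, once.
The state is a dict: "time": time; "joint_positions": joint angles; "qvel": joint speeds; "joint_torque": joint torques, N m; "tool_pos": TCP position; "ee_rot": TCP orientation; "wrist_force": force on the tool from outside, world axes, zero at the start; "wrist_torque": the same for the moment, N m; "width": finger opening in m; "finger_force": force on a finger pad.
Only numpy, scipy, OpenCV 4.12 (cv2) and the standard library are available. Lean on these libraries where they do the work, as an engineer would, in place of code of your own. Each camera call takes 0.05 s, during which the arm holds its last target. There are 200 camera calls.

### The job

Find out how large the gap under the green crossbar is: slide the gauge leaves nose first into it along the desk, the thinnest (yellow grip) first. If it goes, push it in until its nose has come right through to the far side of the bar, leave it there and try the next thicker one beside it; stop at the first leaf that binds, leave that one lying flat with its nose against the bar, and leave the thicker ones where they lie.

Things in the scene. Friction and masses are not known exactly. Their poses are not given: they have to be found in the camera images.
- crossbar: green level bar, 288 (y) x 16 (x) x 24 (z) mm, fixed between two 66 mm posts on the desk, 155 mm either side of its middle (feet 36 mm wide); it does not give. Origin: middle of its lower FRONT edge; its height is the gap over the desk, 4.5 to 13 mm, other each time. x: level through the gap, away from the robot; y along the bar, z up.
- thin_leaf: loose metal gauge leaf flat on the desk, 1 black dot, ~100 g: blade 100 (x) x 40 (y) x 8 mm thick. Upright yellow grip 34 (x) x 15 (y) mm, 40 mm above the blade (top at z=48 mm): pinch across y. Origin: blade's underside, below the grip's middle; x to the nose, 75 mm ahead (tail 25 behind); z up. Starts with the nose 30-50 mm short of the bar, roughly square to it, leaves 85 mm apart in any order.
- middle_leaf: loose metal gauge leaf flat on the desk, 2 black dots, ~150 g: blade 100 (x) x 40 (y) x 16 mm thick. Upright blue grip 34 (x) x 15 (y) mm, 40 mm above the blade (top at z=56 mm): pinch across y. Origin: blade's underside, below the grip's middle; x to the nose, 75 mm ahead (tail 25 behind); z up. Starts with the nose 30-50 mm short of the bar, roughly square to it, leaves 85 mm apart in any order.
- thick_leaf: loose metal gauge leaf flat on the desk, 3 black dots, ~200 g: blade 100 (x) x 40 (y) x 24 mm thick. Upright red grip 34 (x) x 15 (y) mm, 40 mm above the blade (top at z=64 mm): pinch across y. Origin: blade's underside, below the grip's middle; x to the nose, 75 mm ahead (tail 25 behind); z up. Starts with the nose 30-50 mm short of the bar, roughly square to it, leaves 85 mm apart in any order.
Mind the look-alikes: they are no part of the job. What is shaped like the middle_leaf but purple is not meant. Leave any pink look-alike of the thin_leaf alone.

How it is judged:
By the outcome, as a careful person would: the job done as asked, in the order asked, and still so for the second after the job is handed in, with the robot touching nothing.
It also fails if it takes over 48 s, if anything falls off the work surface, if the arm or the gripper's body presses on something with over 40 N, if the wrist force passes 120 N, or if a joint passes its speed limit or range.

## Working session

There is one attempt and no reset: what is moved stays moved. The work goes in short steps, Python scripts to look and compute and a shell command to move; the robot and the scene stay as the last step left them, time stands still between calls to the robot, and variables do not carry over. Pictures are saved under pics/ and viewed, at most 10 in all, crops included, and the job is handed in when it is done.

```bash
ls; mkdir -p pics
python3 - <<'E'
from bench import robot, vision
import cv2,numpy as np,pickle
o=robot.get_obs();print(o)
for n in("scene","top"):
    s=vision.snapshot(n);pickle.dump(s,open(f"{n}.pkl","wb"))
    cv2.imwrite(f"pics/{n}0.png",s["color"][:,:,::-1]);print(n,s["fx"],s["R"],s["t"])
E
```

```text
pics
{'time': 0.0, 'joint_positions': array([-1.32008336e+00,  8.79447414e-02,  1.37226093e+00,  3.32798133e-05,
        1.68357982e+00, -1.03137037e-01]), 'qvel': array([-0.0005231 , -0.00072291,  0.00044114, -0.00096606,  0.00120838,
       -0.00037416]), 'joint_torque': array([-2.02458350e-04, -3.40172195e+01, -3.02431297e+01,  7.16592162e-02,
        3.27267358e-02, -1.90378614e-04]), 'tool_pos': array([ 0.19041752, -0.51533433,  0.17530647]), 'ee_rot': array([-3.13941487e+00, -2.58662632e-04,  3.53853430e-01]), 'wrist_force': array([-0.0370782 ,  0.83045562,  0.36756287]), 'wrist_torque': array([ 0.00727175, -0.00942307,  0.05964   ]), 'finger_force': 0.0, 'width': 0.0936530005113593}
scene 604.6766684032491 [[-0.54865108 -0.83600454  0.00885426]
 [-0.61233768  0.39460779 -0.68507464]
 [ 0.56923155 -0.38128874 -0.72841907]] [0.45894422 0.29727325 1.07637843]
top 466.2797551773923 [[-2.45725634e-02 -9.99694271e-01 -2.74855389e-03]
 [-9.92607516e-01  2.47250627e-02 -1.18823358e-01]
 [ 1.18854989e-01 -1.91559250e-04 -9.92911605e-01]] [0.20047962 0.57387447 0.91229133]
```

View pics/scene0.png

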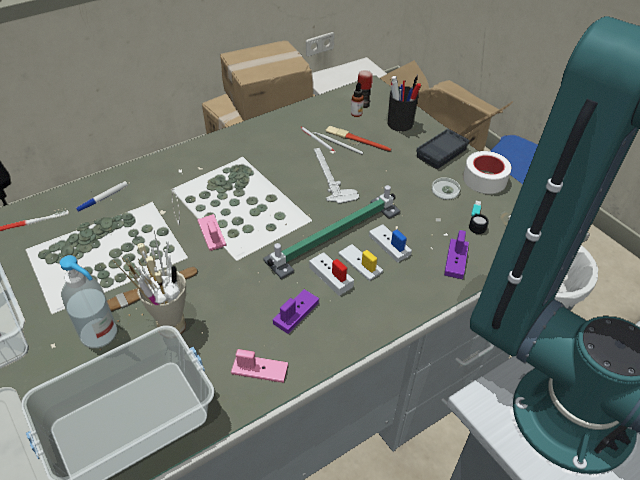

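View pics/top0.png

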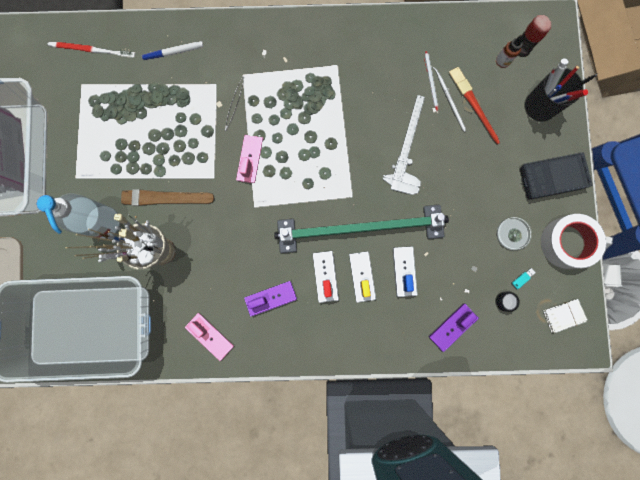

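The leaves sit in front of the bar at these top-view pixels: red (325,277), yellow (362,277) and blue (405,272). The look-alikes are purple at (270,298) and (453,327), and pink at (208,336) and (249,159). Only the yellow-grip and blue-grip leaves with white blades fit the description. Next I'll measure them from both views and make a crop to confirm.

```bash
cat > h.py <<'E'
import cv2,numpy as np
HUE={"yellow":(22,34),"blue":(105,118),"red":(0,6),"green":(65,85)}
def mask(s,c,roi):
    h=cv2.cvtColor(s["color"],cv2.COLOR_RGB2HSV);a,b=HUE[c]
    m=cv2.inRange(h,(a,110,60),(b,255,255));k=np.zeros_like(m);x0,y0,x1,y1=roi;k[y0:y1,x0:x1]=255
    m&=k;n,l,st,ce=cv2.connectedComponentsWithStats(m)
    i=1+np.argmax(st[1:,4]);return (l==i).astype(np.uint8)
def pts(s,m):
    v,u=np.nonzero(m);z=s["z_map"][v,u];k=z>0;u,v,z=u[k],v[k],z[k]
    c=np.stack([(u-s["cx"])/s["fx"]*z,(v-s["cy"])/s["fy"]*z,z],1)
    return (c-s["t"])@s["R"]
def ray(s,u,v,zp):
    R,t=np.array(s["R"]),np.array(s["t"]);d=R.T@np.array([(u-s["cx"])/s["fx"],(v-s["cy"])/s["fy"],1]);o=-R.T@t
    return o+d*(zp-o[2])/d[2]
E
python3 - <<'E'
import pickle,cv2,numpy as np
from h import *
T=pickle.load(open("top.pkl","rb"));S=pickle.load(open("scene.pkl","rb"))
rT=(270,200,450,320);rS=(260,180,480,310)
for c in("red","yellow","blue","green"):
  for n,s,r in(("top",T,rT),("scene",S,rS)):
    m=mask(s,c,r);p=pts(s,m);zt=np.percentile(p[:,2],92)
    q=p[p[:,2]>zt-.006];rc=cv2.minAreaRect((q[:,:2]*1000).astype(np.float32))
    print(c,n,m.sum(),"ztop %.4f zlow %.4f"%(zt,np.percentile(p[:,2],3)),np.round(rc[0],1),np.round(rc[1],1),round(rc[2],1),"mean",q.mean(0).round(4))
    if c=="green":
      d=np.polyfit(q[:,1],q[:,0],1);print(" bar x=%.4f+%.4f*y"%(d[1],d[0]),"xmin/max resid",np.percentile(q[:,0]-np.polyval(d,q[:,1]),[3,97]).round(4),q[:,1].min(),q[:,1].max())
# white blades in top: 
h=cv2.cvtColor(T["color"],cv2.COLOR_RGB2HSV);w=cv2.inRange(h,(0,0,165),(180,60,255));w[:240]=0;w[310:]=0;w[:,:305]=0;w[:,425:]=0
cs,_=cv2.findContours(w,0,2)
for k in cs:
  if cv2.contourArea(k)>200:
    rc=cv2.minAreaRect(k);b=cv2.boxPoints(rc);zb={0:.024,1:.008,2:.016}[int(np.argmin(abs(np.array([325,362,405])-rc[0][0])))]
    B=np.array([ray(T,*q,zb) for q in b]);print("blade",np.round(rc[0],0),B[:,:2].round(4).tolist())
cr=S["color"][185:305,260:420];cv2.imwrite("pics/crop1.png",cv2.resize(cr[:,:,::-1],None,fx=5,fy=5,interpolation=cv2.INTER_CUBIC))
E
```

```text
red top 114 ztop 0.0661 zlow 0.0608 [478.4 174.7] [31.5 13.6] 5.7 mean [0.4781 0.1746 0.0637]
red scene 242 ztop 0.0656 zlow 0.0282 [476.  175.7] [35.4 15.9] 4.1 mean [0.4746 0.1768 0.0636]
yellow top 123 ztop 0.0504 zlow 0.0439 [476.5  98.2] [32.2 14.4] 6.0 mean [0.4764 0.0984 0.0479]
yellow scene 244 ztop 0.0495 zlow 0.0107 [473.9  98.5] [34.3 16.3] 5.1 mean [0.4735 0.0995 0.0476]
blue top 147 ztop 0.0584 zlow 0.0383 [484.5  13.6] [31.8 15. ] 2.9 mean [0.4845 0.0135 0.0562]
blue scene 231 ztop 0.0564 zlow 0.0192 [481.7  13.9] [17.4 35.7] 88.4 mean [0.4816 0.0148 0.0548]
green top 988 ztop 0.0349 zlow 0.0247 [601.4 100.5] [ 14.7 281.4] 4.2 mean [0.6009 0.1011 0.0327]
 bar x=0.6080+-0.0704*y xmin/max resid [-0.0063  0.0066] -0.03995834175929515 0.24048162012319266
green scene 628 ztop 0.0338 zlow 0.0104 [598.8 100.6] [ 19. 281.] 4.0 mean [0.5978 0.0986 0.0319]
 bar x=0.6047+-0.0707*y xmin/max resid [-0.0072  0.0086] -0.03954848299499946 0.241221669573962
blade [362. 277.] [[0.549, 0.1268], [0.5543, 0.0857], [0.4538, 0.0741], [0.4486, 0.1147]]
blade [325. 276.] [[0.551, 0.2025], [0.5551, 0.1616], [0.4547, 0.1519], [0.4507, 0.1923]]
blade [405. 271.] [[0.5593, 0.0353], [0.5617, -0.006], [0.4606, -0.0095], [0.4582, 0.0313]]
```

View pics/crop1.png

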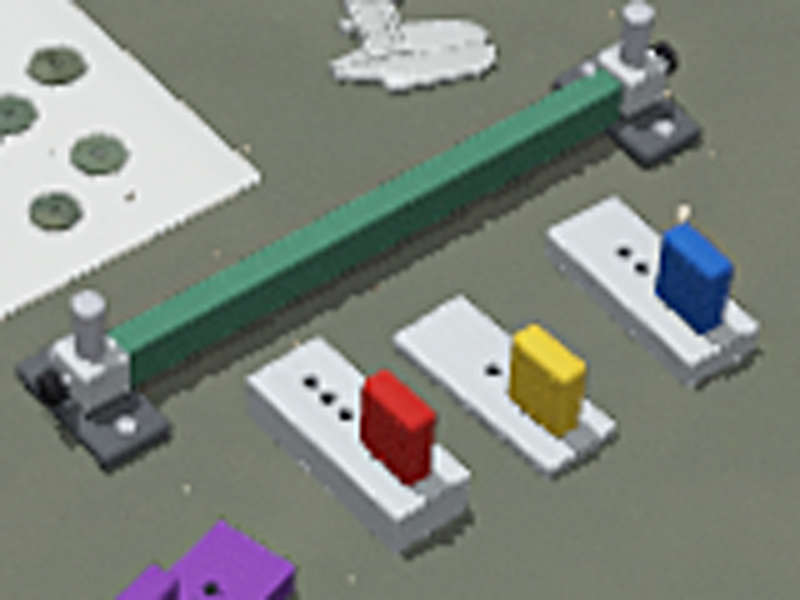

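The crop shows the white blades with dots: red has 3, yellow has 1 (origin about x=0.475, y=0.0985, yaw about 6°) and blue has 2. The bar's normal is at about 4°, and the gap reads about 8.5 mm. I'll move over the yellow grip.

```bash
python3 -m crank '[[0.4,[0.034,-0.034,0],[0,0,0]],[0.4,[0.034,-0.034,0],[0,0,0]],[0.4,[0.034,-0.034,0],[0,0,0]],[0.4,[0.034,-0.034,0],[0,0,0]],[0.4,[0.034,-0.034,0],[0,0,0]],[0.4,[0.034,-0.034,0],[0,0,0]],[0.4,[0.034,-0.034,0],[0,0,0]],[0.4,[0.034,-0.034,0],[0,0,0]]]'
```

```text
time: 0.9
tool_pos: [0.3516, -0.1646, 0.1762]
ee_rot: [3.142, -0.0, 0.353]
wrist_force: [0.2, -0.6, -0.0]
width: 0.0566
finger_force: 0.0
```

```bash
python3 -m crank '[[0.4,[0.0346,-0.034,0],[0,0,0]],[0.4,[0.0346,-0.034,0],[0,0,0]],[0.4,[0.0346,-0.034,0],[0,0,0]],[0.4,[0.0346,-0.034,0],[0,0,0]],[0.4,[0.0346,-0.034,0],[0,0,0]],[0.4,[0.0346,-0.034,0.02],[0,0,0]],[0.4,[0,0,0.02],[0,0,7.1]],[0.4,[0,0,0.02],[0,0,7.1]]]'
python3 - <<'E'
from bench import robot, vision
import cv2,pickle
from h import *
s=vision.snapshot("wrist");pickle.dump(s,open("w1.pkl","wb"));cv2.imwrite("pics/w1.png",s["color"][:,:,::-1])
print(robot.get_obs()["tool_pos"],robot.get_obs()["ee_rot"])
m=mask(s,"yellow",(0,0,640,480));p=pts(s,m);q=p[p[:,2]>np.percentile(p[:,2],92)-.006];rc=cv2.minAreaRect((q[:,:2]*1000).astype(np.float32));print(rc,q.mean(0),np.percentile(p[:,2],92))
rc=cv2.minAreaRect(np.argwhere(m)[:,::-1].astype(np.float32));B=np.array([ray(s,*b,.048) for b in cv2.boxPoints(rc)]);print(B.round(4))
try:
  m=mask(s,"green",(0,0,640,480));p=pts(s,m);print("green",m.sum(),np.percentile(p[:,2],[3,50,92]));q=p[p[:,2]>np.percentile(p[:,2],92)-.006];print(np.polyfit(q[:,1],q[:,0],1),q.min(0),q.max(0))
except Exception as e:print(e)
E
```

```text
time: 1.7
tool_pos: [0.4744, 0.0963, 0.1159]
ee_rot: [3.141, 0.001, 0.104]
wrist_force: [-0.5, -0.1, 0.4]
width: 0.0565
finger_force: 0.0
[0.47173367 0.09541738 0.11194459] [3.14150124 0.00859065 0.09990403]
((476.17578125, 97.34840393066406), (34.419212341308594, 14.725921630859375), 6.159899711608887) [0.47719314 0.09749339 0.04762106] 0.04878039204415656
[[0.4973 0.1066 0.048 ]
 [0.4987 0.0925 0.048 ]
 [0.461  0.0884 0.048 ]
 [0.4595 0.103  0.048 ]]
green 69 [0.02815817 0.03157163 0.03296806]
[-0.07278837  0.60069874] [ 0.59983496 -0.01298246  0.02725178] [0.60225665 0.00701806 0.03417583]
```

View pics/w1.png

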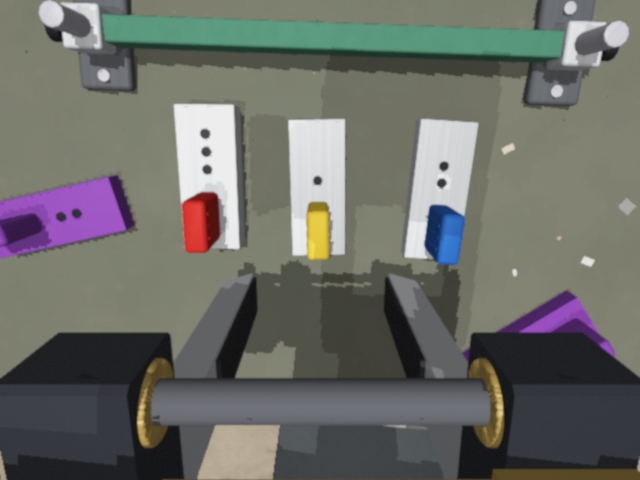

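The wrist view shows yellow at (318,230), centred between the fingers and square to them; red is at (203,222) and blue at (444,235). The grip top reads 0.048. Next I'll descend and close.

```bash
python3 -m crank '[[0.4,[0.003,-0.001,0.025],[0,0,0]],[0.4,[0,0,0.025],[0,0,0]],[0.4,[0,0,0.025],[0,0,0]],[0.4,[0,0,0.023],[0,0,0]],[0.4,[0,0,0],[0,0,0]],[1,[0,0,0],[0,0,0]],[1,[0,0,0],[0,0,0]],[1,[0,0,0],[0,0,0]]]'
```

```text
time: 2.55
tool_pos: [0.4788, 0.096, 0.0212]
ee_rot: [3.141, -0.003, 0.106]
wrist_force: [-1.0, 0.0, -0.4]
width: 0.0359
finger_force: 0.0
```

```bash
python3 -m crank '[[1,[0,0,0],[0,0,0]],[1,[0,0,0],[0,0,0]],[1,[0,0,0],[0,0,0]],[1,[0,0,0],[0,0,0]],[1,[0,0,0],[0,0,0]]]'; python3 -c "
from bench import robot
for i in range(3):
  o=robot.get_obs();print(o['tool_pos'],o['wrist_force'],o['finger_force'])"
```

```text
time: 3.05
tool_pos: [0.4774, 0.096, 0.0194]
ee_rot: [3.142, 0.0, 0.106]
wrist_force: [0.4, 0.3, -0.2]
width: 0.0004
finger_force: 0.0
[0.47741542 0.09596562 0.01939426] [ 0.41089964  0.32715113 -0.18196   ] 0.0
[0.47741542 0.09596562 0.01939426] [ 0.41089964  0.32715113 -0.18196   ] 0.0
[0.47741542 0.09596562 0.01939426] [ 0.41089964  0.32715113 -0.18196   ] 0.0
```

Run:
```python
from bench import robot, vision
import cv2,pickle
from h import *
s=vision.snapshot("wrist");pickle.dump(s,open("w2.pkl","wb"))
S=vision.snapshot("scene");T=vision.snapshot("top");pickle.dump((S,T),open("st2.pkl","wb"))
print(robot.get_obs()["tool_pos"])
a=s["color"];b=cv2.resize(S["color"][160:310,290:490],(640,480),interpolation=cv2.INTER_CUBIC)
cv2.imwrite("pics/w2.png",cv2.resize(np.vstack([a,b]),(400,600))[:,:,::-1])
for x in("wrist",):
  m=mask(s,"yellow",(0,0,640,480));p=pts(s,m);print(m.sum(),np.median(p,0),p.min(0),p.max(0))
```

```text
[0.47739586 0.09595866 0.01933283]
1177 [0.4917568  0.09854792 0.04603744] [0.46046154 0.09158578 0.01372795] [0.49390765 0.10621888 0.05478528]
```

View pics/w2.png

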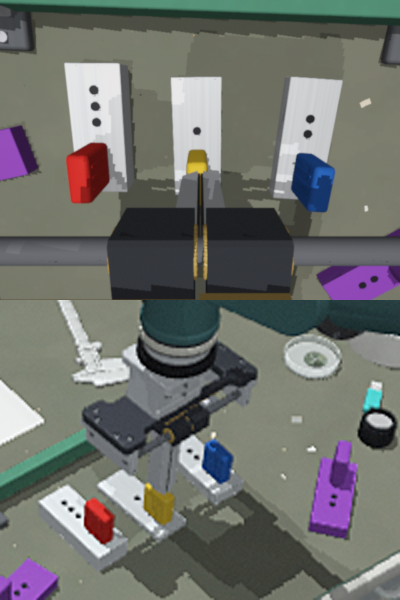

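Run:
```python
import pickle,cv2
from h import *
for f,tp in(("w1.pkl",[.4733,.096,.115]),("w2.pkl",[.4774,.096,.0193])):
    s=pickle.load(open(f,"rb"));R,t=np.array(s["R"]),np.array(s["t"]);c=R@np.array(tp)+t
    print(f,"cam",-R.T@t,"tcp px",c[0]/c[2]*s["fx"]+s["cx"],c[1]/c[2]*s["fy"]+s["cy"],c[2])
s=pickle.load(open("w2.pkl","rb"))
a=s["color"][200:420,200:460];S,T=pickle.load(open("st2.pkl","rb"));b=S["color"][215:300,330:430]
cv2.imwrite("pics/w3.png",np.hstack([cv2.resize(a,(400,340)),cv2.resize(b,(400,340),interpolation=2)])[:,:,::-1])
for v in range(250,400,10):
  z=s["z_map"][v,318];c=np.array([(318-s["cx"])/s["fx"]*z,(v-s["cy"])/s["fy"]*z,z]);print(v,((c-s["t"])@s["R"]).round(3),s["color"][v,318])
```

```text
w1.pkl cam [0.54691725 0.10345977 0.32410757] tcp px 319.4609223066173 274.14731026551976 0.22098953267606283
w2.pkl cam [0.54963093 0.10319037 0.22768523] tcp px 318.99436212888014 272.5943601795975 0.21991219202708487
250 [0.493 0.098 0.033] [136 114  28]
260 [0.493 0.098 0.047] [183 157  42]
270 [0.488 0.098 0.047] [223 195  60]
280 [0.486 0.097 0.053] [42 37 29]
290 [0.486 0.097 0.065] [32 28 22]
300 [0.486 0.097 0.075] [29 26 24]
310 [0.486 0.097 0.084] [30 26 20]
320 [0.486 0.097 0.093] [29 26 21]
330 [0.486 0.097 0.1  ] [19 18 19]
340 [0.486 0.097 0.107] [25 23 24]
350 [0.486 0.097 0.113] [22 23 24]
360 [0.485 0.097 0.117] [24 24 24]
370 [0.483 0.097 0.119] [31 31 32]
380 [0.505 0.099 0.159] [50 51 55]
390 [0.505 0.099 0.161] [86 87 92]
```

View pics/w3.png

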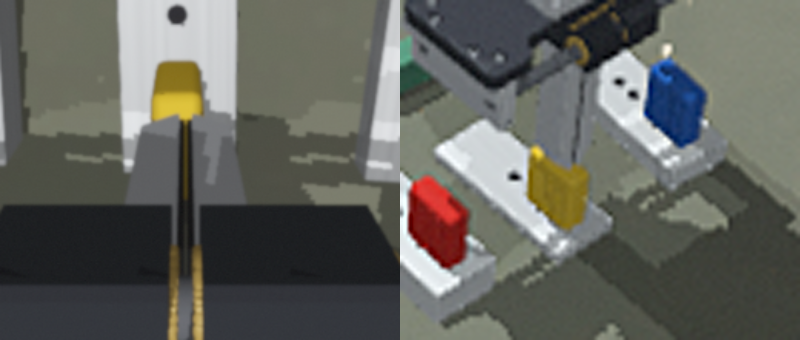

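Run:
```python
import pickle,cv2
from h import *
s=pickle.load(open("w1.pkl","rb"))
for u in(245,400):
 for v in range(268,330,6):
  z=s["z_map"][v,u];c=np.array([(u-s["cx"])/s["fx"]*z,(v-s["cy"])/s["fy"]*z,z]);print(u,v,((c-s["t"])@s["R"]).round(3),s["color"][v,u])
S,T=pickle.load(open("st2.pkl","rb"))
for u in (395,398,401):
 for v in range(220,275,5):
  z=S["z_map"][v,u];c=np.array([(u-S["cx"])/S["fx"]*z,(v-S["cy"])/S["fy"]*z,z]);print(u,v,((c-S["t"])@S["R"]).round(3),S["color"][v,u])
from bench import robot;o=robot.get_obs();print(o["joint_positions"],o["joint_torque"])
```

```text
245 268 [0.432 0.151 0.001] [81 83 73]
245 274 [ 0.426  0.151 -0.001] [94 95 90]
245 280 [0.481 0.128 0.155] [125 126 130]
245 286 [0.481 0.127 0.161] [ 97  97 100]
245 292 [0.481 0.126 0.165] [76 77 78]
245 298 [0.48  0.125 0.169] [27 25 27]
245 304 [0.48  0.124 0.175] [18 20 19]
245 310 [0.477 0.124 0.175] [17 18 18]
245 316 [0.475 0.124 0.174] [18 19 20]
245 322 [0.473 0.124 0.176] [21 21 22]
245 328 [0.471 0.124 0.177] [17 16 18]
400 268 [0.444 0.029 0.   ] [81 83 73]
400 274 [0.44  0.028 0.   ] [82 83 72]
400 280 [0.488 0.064 0.154] [125 126 129]
400 286 [0.488 0.065 0.161] [125 127 129]
400 292 [0.488 0.066 0.168] [124 126 128]
400 298 [0.488 0.067 0.173] [116 118 121]
400 304 [0.486 0.067 0.176] [67 69 71]
400 310 [0.485 0.068 0.179] [28 28 28]
400 316 [0.484 0.068 0.182] [20 22 22]
400 322 [0.483 0.068 0.184] [21 19 21]
400 328 [0.48  0.068 0.184] [21 22 22]
395 220 [ 0.565 -0.048 -0.   ] [141 146 128]
395 225 [ 0.551 -0.037  0.001] [124 130 115]
395 230 [0.495 0.015 0.059] [ 81 115 191]
395 235 [0.488 0.021 0.054] [ 27  68 134]
395 240 [0.483 0.023 0.043] [ 29  60 113]
395 2
[... 671 characters left out ...]
.438 0.045 0.001] [100 103  92]
401 220 [ 0.556 -0.058  0.002] [129 133 119]
401 225 [ 0.544 -0.049  0.001] [130 133 119]
401 230 [ 0.532 -0.039 -0.001] [132 134 118]
401 235 [0.479 0.012 0.056] [ 21  53 110]
401 240 [0.467 0.021 0.056] [ 27  61 120]
401 245 [0.468 0.018 0.039] [ 24  59 116]
401 250 [0.467 0.016 0.022] [  0  42 105]
401 255 [0.461 0.02  0.014] [155 160 163]
401 260 [0.456 0.022 0.003] [75 78 77]
401 265 [0.445 0.031 0.003] [135 141 126]
401 270 [ 0.437  0.037 -0.002] [ 95 100  88]
[ 8.19281219e-02  3.50547707e-02  1.74505842e+00 -8.51170074e-05
  1.36162479e+00  1.54672696e+00] [ 1.32525965e-03 -2.94944358e+01 -2.79784191e+01  1.69559178e-02
 -7.29187299e-02 -1.04941039e-04]
```

Both wrist frames show the fingertips about 33 mm higher than the reported TCP: tip at z≈0.150 when the state said 0.115, and ≈0.052 now. So the fingers closed just above the grip and nothing moved. I'll trust the camera: open, then go about 30 mm lower, watching the force.

```bash
python3 -m crank '[[0.4,[0,0,-0.005],[0,0,0]],[0.4,[0,0,0],[0,0,0]],[0.4,[0,0,0],[0,0,0]],[0.4,[0,0,0],[0,0,0]],[0.4,[0,0,0],[0,0,0]],[0.4,[0,0,0],[0,0,0]],[0.4,[0,0,0],[0,0,0]]]'; python3 -m crank '[[0.4,[0,0,0.01],[0,0,0]],[0.4,[0,0,0.01],[0,0,0]],[0.4,[0,0,0.01],[0,0,0]],[0.4,[0,0,0],[0,0,0]]]'
python3 - <<'E'
from bench import vision,robot
import pickle
from h import *
s=vision.snapshot("wrist");pickle.dump(s,open("w3.pkl","wb"));cv2.imwrite("pics/w4.png",s["color"][:,:,::-1])
for u in(245,250,395,400):
 for v in range(264,300,6):
  z=s["z_map"][v,u];c=np.array([(u-s["cx"])/s["fx"]*z,(v-s["cy"])/s["fy"]*z,z]);print(u,v,((c-s["t"])@s["R"]).round(3))
E
```

```text
time: 3.9
tool_pos: [0.4774, 0.0959, 0.0243]
ee_rot: [3.142, 0.0, 0.106]
wrist_force: [-0.9, -0.3, -0.2]
width: 0.0533
finger_force: 0.0
time: 4.3
tool_pos: [0.4753, 0.0957, -0.0082]
ee_rot: [3.142, 0.005, 0.106]
wrist_force: [-0.3, 0.8, 0.2]
width: 0.0563
finger_force: 0.0
245 264 [0.479 0.132 0.001]
245 270 [ 0.476  0.132 -0.001]
245 276 [0.482 0.128 0.024]
245 282 [0.482 0.127 0.032]
245 288 [0.482 0.126 0.038]
245 294 [0.481 0.125 0.042]
250 264 [ 0.479  0.13  -0.   ]
250 270 [ 0.476  0.13  -0.001]
250 276 [0.482 0.126 0.025]
250 282 [0.481 0.126 0.029]
250 288 [0.481 0.125 0.034]
250 294 [0.48  0.124 0.039]
395 264 [0.487 0.06  0.   ]
395 270 [0.483 0.059 0.   ]
395 276 [0.489 0.064 0.024]
395 282 [0.488 0.065 0.031]
395 288 [0.488 0.067 0.038]
395 294 [0.487 0.067 0.042]
400 264 [0.487 0.057 0.   ]
400 270 [ 0.483  0.057 -0.001]
400 276 [0.489 0.062 0.024]
400 282 [0.489 0.064 0.032]
400 288 [0.489 0.065 0.04 ]
400 294 [0.488 0.066 0.044]
```

View pics/w4.png

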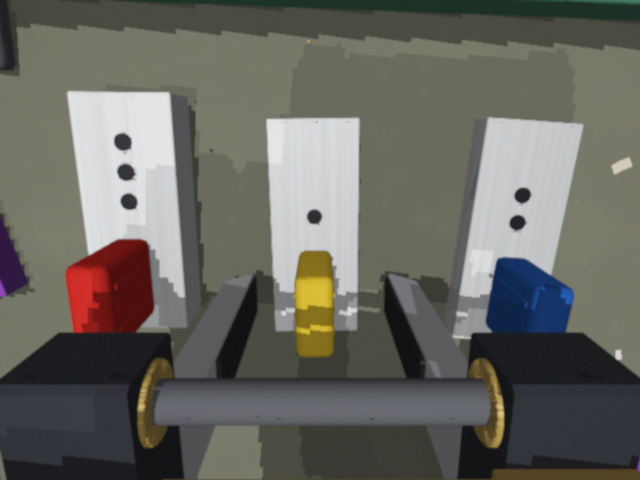

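The picture shows the yellow grip (315,300) between the fingers at (240,300) and (400,300), with tips at z≈0.022. I'll go 4 mm lower and close.

```bash
python3 -m crank '[[0.4,[0,0,0.004],[0,0,0]],[1,[0,0,0],[0,0,0]],[1,[0,0,0],[0,0,0]],[1,[0,0,0],[0,0,0]],[1,[0,0,0],[0,0,0]],[1,[0,0,0],[0,0,0]],[1,[0,0,0],[0,0,0]]]'
```

```text
time: 5.05
tool_pos: [0.4775, 0.0962, -0.0094]
ee_rot: [-3.141, -0.0, 0.106]
wrist_force: [-0.7, 1.1, 0.7]
width: 0.0147
finger_force: 29.9
```

```bash
python3 -m crank '[[1,[0,0,0],[0,0,2]],[1,[0.01,0,0],[0,0,0]],[1,[0.01,0,0],[0,0,0]],[1,[0.01,0,0],[0,0,0]],[1,[0,0,0],[0,0,0]]]'; python3 -m crank '[[1,[0.004,0,0],[0,0,0]],[1,[0.004,0,0],[0,0,0]],[1,[0.004,0,0],[0,0,0]],[1,[0,0,0],[0,0,0]]]'
```

```text
time: 5.55
tool_pos: [0.5098, 0.0981, -0.0093]
ee_rot: [3.141, -0.003, 0.071]
wrist_force: [2.1, -0.4, 1.8]
width: 0.0148
finger_force: 30.0
time: 5.95
tool_pos: [0.52, 0.099, -0.0094]
ee_rot: [3.142, -0.001, 0.071]
wrist_force: [-0.9, 0.8, 3.3]
width: 0.015
finger_force: 30.0
```

```bash
python3 -m crank '[[1,[0.003,0,0],[0,0,0]],[1,[0.002,0,0],[0,0,0]],[1,[0,0,0],[0,0,0]]]'; python3 -m crank '[[1,[0.002,0,0],[0,0,0]],[1,[0.001,0,0],[0,0,0]],[1,[0,0,0],[0,0,0]]]'
```

```text
time: 6.25
tool_pos: [0.5243, 0.0993, -0.0094]
ee_rot: [3.142, 0.0, 0.071]
wrist_force: [-3.0, -1.1, 4.6]
width: 0.0148
finger_force: 30.0
time: 6.55
tool_pos: [0.5271, 0.0995, -0.0094]
ee_rot: [3.142, 0.0, 0.071]
wrist_force: [-3.4, -0.5, 5.4]
width: 0.0147
finger_force: 30.0
```

```bash
python3 -m crank '[[1,[0.003,0,0],[0,0,0]],[1,[0.003,0,0],[0,0,0]],[1,[0,0,0],[0,0,0]]]'
python3 - <<'E'
from bench import vision,robot
import pickle
from h import *
s=vision.snapshot("wrist");T=vision.snapshot("top");cv2.imwrite("pics/w5.png",np.hstack([cv2.resize(s["color"],(420,315)),cv2.resize(T["color"][190:310,290:440],(380,315),interpolation=2)])[:,:,::-1])
E
```

```text
time: 6.85
tool_pos: [0.5335, 0.1, -0.0094]
ee_rot: [3.142, -0.0, 0.071]
wrist_force: [-2.6, -0.9, 5.3]
width: 0.0144
finger_force: 30.0
```

View pics/w5.png

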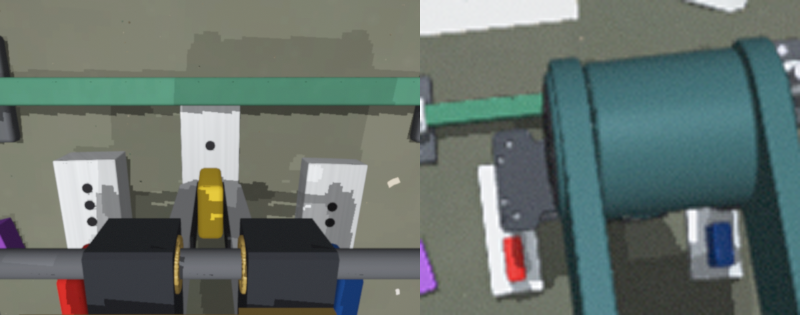

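In the left picture the thin blade runs squarely under the bar (blade at (210,130), bar at (210,92)), with no binding. I'll push it on until the nose is clear of the far side.

```bash
python3 -m crank '[[1,[0.004,0,0],[0,0,0]],[1,[0.004,0,0],[0,0,0]],[1,[0.004,0,0],[0,0,0]],[1,[0,0,0],[0,0,0]]]'
python3 - <<'E'
from bench import vision,robot
import pickle
from h import *
s=vision.snapshot("wrist");pickle.dump(s,open("w6.pkl","wb"));c=s["color"];cv2.imwrite("pics/w6.png",c[40:340,140:500][:,:,::-1])
for v in range(70,260,6):
  u=300;z=s["z_map"][v,u];q=np.array([(u-s["cx"])/s["fx"]*z,(v-s["cy"])/s["fy"]*z,z]);print(v,((q-s["t"])@s["R"]).round(3),c[v,u])
E
```

```text
time: 7.35
tool_pos: [0.5456, 0.1008, -0.0094]
ee_rot: [3.142, -0.0, 0.071]
wrist_force: [-2.1, -0.2, 4.6]
width: 0.0149
finger_force: 30.0
70 [ 0.641  0.116 -0.   ] [116 117 103]
76 [ 0.638  0.116 -0.   ] [116 117 103]
82 [ 0.636  0.115 -0.001] [116 119 104]
88 [ 0.633  0.115 -0.   ] [116 119 103]
94 [0.631 0.115 0.   ] [118 119 104]
100 [0.628 0.115 0.001] [118 119 103]
106 [ 0.626  0.115 -0.   ] [118 118 104]
112 [ 0.623  0.115 -0.001] [119 119 104]
118 [ 0.621  0.115 -0.001] [118 119 104]
124 [0.618 0.114 0.008] [205 207 208]
130 [0.615 0.114 0.009] [229 232 233]
136 [0.613 0.114 0.008] [229 231 233]
142 [0.61  0.114 0.008] [229 231 233]
148 [0.608 0.113 0.017] [152 161 159]
154 [0.607 0.112 0.032] [ 83 140 115]
160 [0.605 0.112 0.033] [ 85 143 118]
166 [0.603 0.112 0.033] [ 84 143 117]
172 [0.6   0.112 0.032] [ 85 144 118]
178 [0.598 0.112 0.033] [ 84 142 118]
184 [0.596 0.112 0.032] [ 84 141 117]
190 [0.593 0.111 0.033] [ 73 125 102]
196 [0.587 0.112 0.008] [137 139 141]
202 [0.584 0.112 0.007] [223 225 226]
208 [0.582 0.112 0.009] [223 225 227]
214 [0.579 0.112 0.008] [222 224 226]
220 [0.576 0.112 0.009] [221 223 225]
226 [0.573 0.111 0.008] [221 223 225]
232 [0.57  0.111 0.008] [221 223 225]
238 [0.568 0.111 0.008] [220 222 224]
244 [0.565 0.111 0.008] [219 222 223]
250 [0.562 0.111 0.008] [219 220 222]
256 [0.559 0.111 0.008] [218 220 222]
```

View pics/w6.png

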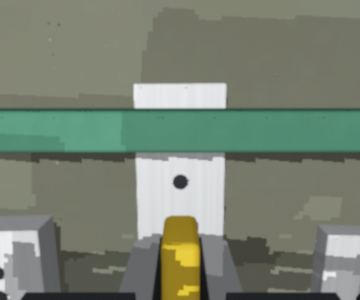

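The nose has come through: white shows beyond the bar at crop (180,95), x up to 0.619 against the bar's far edge at 0.608. I'll release it, lift and go above the blue grip.

```bash
python3 -m crank '[[0.4,[0,0,0],[0,0,0]],[0.4,[0,0,0],[0,0,0]],[0.4,[0,0,0],[0,0,0]],[0.4,[0,0,0],[0,0,0]],[0.4,[0,0,-0.02],[0,0,0]],[0.4,[0,0,-0.03],[0,0,0]],[0.4,[0,0,-0.03],[0,0,0]],[0.4,[0,0,-0.02],[0,0,0]]]'; python3 -m crank '[[0.4,[-0.034,0.041,0],[0,0,0]],[0.4,[-0.034,0.041,0],[0,0,1.8]],[0.4,[0,0,0],[0,0,0]],[0.4,[0,0,0],[0,0,0]]]'
python3 - <<'E'
from bench import robot, vision
from h import *
import pickle
s=vision.snapshot("wrist");pickle.dump(s,open("w7.pkl","wb"));print(robot.get_obs()["tool_pos"])
for c in("blue","yellow"):
  m=mask(s,c,(0,0,640,480));p=pts(s,m);zt=np.percentile(p[:,2],92);q=p[p[:,2]>zt-.006];rc=cv2.minAreaRect((q[:,:2]*1000).astype(np.float32));print(c,zt,rc,q.mean(0))
  if c=="blue":
    rc=cv2.minAreaRect(np.argwhere(m)[:,::-1].astype(np.float32));print("px",rc)
h=cv2.cvtColor(s["color"],cv2.COLOR_RGB2HSV);w=cv2.inRange(h,(0,0,150),(180,60,255));cs,_=cv2.findContours(w,0,2)
for k in cs:
  if cv2.contourArea(k)>2500:
    rc=cv2.minAreaRect(k);B=np.array([ray(s,*b,.016) for b in cv2.boxPoints(rc)]);print("white",np.round(rc[0]),B[:,:2].round(4).tolist())
E
```

```text
time: 8.2
tool_pos: [0.5463, 0.1009, 0.0927]
ee_rot: [3.142, -0.003, 0.071]
wrist_force: [-0.2, -0.2, 0.1]
width: 0.0567
finger_force: 0.0
time: 8.6
tool_pos: [0.487, 0.0191, 0.0905]
ee_rot: [-3.141, -0.001, 0.038]
wrist_force: [1.0, -0.2, -0.3]
width: 0.0567
finger_force: 0.0
[0.48756984 0.01971062 0.09060945]
blue 0.056694892391485875 ((484.8970642089844, 11.937784194946289), (33.43682861328125, 14.394966125488281), 2.1149487495422363) [0.48565632 0.01223842 0.05560722]
px ((330.5, 251.0), (64.0, 25.0), 90.0)
yellow 0.048590221787697715 ((544.3751220703125, 99.56666564941406), (32.80040740966797, 15.698668479919434), 4.241418361663818) [0.54472374 0.09876002 0.0474063 ]
white [330. 201.] [[0.5581, 0.0346], [0.5596, -0.0047], [0.4606, -0.0107], [0.459, 0.0321]]
white [ 74. 204.] [[0.5498, 0.2071], [0.5585, 0.1663], [0.4518, 0.156], [0.4415, 0.2006]]
white [197. 125.] [[0.59, 0.1206], [0.5946, 0.0819], [0.522, 0.0765], [0.5168, 0.1178]]
```

```bash
python3 -m crank '[[0.4,[-0.0015,0.0065,0],[0,0,0]],[0.4,[0,0,0.03],[0,0,0]],[0.4,[0,0,0.03],[0,0,0]],[0.4,[0,0,0.02],[0,0,0]],[0.4,[0,0,0.0145],[0,0,0]],[0.4,[0,0,0],[0,0,0]]]'; python3 -m crank '[[1,[0,0,0],[0,0,0]],[1,[0,0,0],[0,0,0]],[1,[0,0,0],[0,0,0]],[1,[0,0,0],[0,0,0]],[1,[0,0,0],[0,0,0]],[1,[0,0,0],[0,0,0]]]'
```

```text
time: 9.25
tool_pos: [0.4841, 0.0137, -0.0068]
ee_rot: [-3.141, 0.006, 0.041]
wrist_force: [-1.3, 0.6, -0.6]
width: 0.0562
finger_force: 0.0
time: 9.85
tool_pos: [0.4861, 0.0128, -0.0037]
ee_rot: [3.141, -0.001, 0.04]
wrist_force: [1.1, 0.2, 1.2]
width: 0.0146
finger_force: 30.0
```

```bash
python3 -m crank '[[1,[0,0,0],[0,0,-1.8]],[1,[0.01,0,0],[0,0,0]],[1,[0.01,0,0],[0,0,0]],[1,[0.01,0,0],[0,0,0]],[1,[0,0,0],[0,0,0]]]'; python3 -m crank '[[1,[0.003,0,0],[0,0,0]],[1,[0.002,0,0],[0,0,0]],[1,[0,0,0],[0,0,0]]]'; python3 -m crank '[[1,[0.001,0,0],[0,0,0]],[1,[0.001,0,0],[0,0,0]],[1,[0,0,0],[0,0,0]]]'
```

```text
time: 10.35
tool_pos: [0.5183, 0.0151, -0.0036]
ee_rot: [3.141, -0.003, 0.071]
wrist_force: [2.8, 0.3, 2.0]
width: 0.0147
finger_force: 30.0
time: 10.65
tool_pos: [0.5205, 0.0153, -0.0037]
ee_rot: [3.141, 0.001, 0.071]
wrist_force: [-2.4, -0.4, 4.9]
width: 0.0148
finger_force: 30.0
time: 10.95
tool_pos: [0.5221, 0.0155, -0.0037]
ee_rot: [3.141, 0.001, 0.071]
wrist_force: [-4.6, 0.0, 6.4]
width: 0.015
finger_force: 30.0
```

```bash
python3 -m crank '[[1,[0.001,0,0],[0,0,0]],[1,[0.001,0,0],[0,0,0]],[1,[0,0,0],[0,0,0]]]'; python3 -m crank '[[1,[0.001,0,0],[0,0,0]],[1,[0,0,0],[0,0,0]],[1,[0,0,0],[0,0,0]]]'
```

```text
time: 11.25
tool_pos: [0.5241, 0.0156, -0.0037]
ee_rot: [3.141, 0.001, 0.071]
wrist_force: [-4.5, -0.2, 6.4]
width: 0.0147
finger_force: 30.0
time: 11.55
tool_pos: [0.525, 0.0157, -0.0037]
ee_rot: [3.141, 0.001, 0.071]
wrist_force: [-3.7, 0.3, 5.5]
width: 0.0147
finger_force: 30.0
```

```bash
python3 -m crank '[[1,[0.001,0,0],[0,0,0]],[1,[0,0,0],[0,0,0]],[1,[0,0,0],[0,0,0]]]'; python3 -m crank '[[1,[0.001,0,0],[0,0,0]],[1,[0,0,0],[0,0,0]],[1,[0,0,0],[0,0,0]]]';python3 - <<'E'
from bench import robot, vision
from h import *
s=vision.snapshot("wrist");c=s["color"]
for u in(285,320,352):
 for v in range(150,240,5):
  z=s["z_map"][v,u];q=np.array([(u-s["cx"])/s["fx"]*z,(v-s["cy"])/s["fy"]*z,z]);print(u,v,((q-s["t"])@s["R"]).round(3),c[v,u])
E
```

```text
time: 11.85
tool_pos: [0.5258, 0.0157, -0.0037]
ee_rot: [3.141, 0.002, 0.071]
wrist_force: [-5.1, -0.9, 5.5]
width: 0.015
finger_force: 30.0
time: 12.15
tool_pos: [0.5258, 0.0158, -0.0036]
ee_rot: [3.141, 0.004, 0.071]
wrist_force: [-8.0, -0.7, 8.3]
width: 0.0148
finger_force: 30.0
285 150 [0.587 0.035 0.017] [223 226 228]
285 155 [0.585 0.035 0.016] [223 226 228]
285 160 [0.583 0.034 0.016] [222 225 227]
285 165 [0.581 0.034 0.017] [223 224 227]
285 170 [0.579 0.034 0.016] [222 224 226]
285 175 [0.576 0.034 0.016] [221 224 226]
285 180 [0.574 0.034 0.015] [221 223 225]
285 185 [0.572 0.034 0.016] [221 222 224]
285 190 [0.57  0.034 0.017] [220 221 224]
285 195 [0.568 0.034 0.017] [220 221 223]
285 200 [0.565 0.034 0.016] [219 221 223]
285 205 [0.563 0.033 0.017] [218 220 222]
285 210 [0.561 0.033 0.016] [218 219 222]
285 215 [0.559 0.033 0.017] [217 219 221]
285 220 [0.599 0.021 0.204] [217 219 221]
285 225 [0.554 0.033 0.016] [216 218 220]
285 230 [0.552 0.033 0.017] [215 217 219]
285 235 [0.549 0.033 0.016] [215 217 219]
320 150 [0.588 0.02  0.016] [222 224 226]
320 155 [0.586 0.02
[... 735 characters left out ...]
7 0.006 0.017] [216 218 220]
352 160 [0.585 0.006 0.016] [215 217 219]
352 165 [0.583 0.005 0.016] [215 217 219]
352 170 [0.581 0.005 0.017] [215 217 219]
352 175 [0.578 0.005 0.016] [214 216 218]
352 180 [0.576 0.005 0.015] [213 215 217]
352 185 [0.574 0.005 0.016] [213 215 217]
352 190 [0.572 0.004 0.015] [213 215 216]
352 195 [0.57  0.004 0.016] [212 214 216]
352 200 [0.568 0.004 0.017] [211 213 215]
352 205 [0.565 0.004 0.015] [211 213 215]
352 210 [0.563 0.004 0.016] [210 212 215]
352 215 [0.561 0.003 0.016] [210 212 214]
352 220 [0.558 0.003 0.015] [209 212 213]
352 225 [0.556 0.003 0.015] [209 211 213]
352 230 [0.554 0.003 0.017] [209 211 213]
352 235 [0.552 0.003 0.017] [209 211 213]
```

Motion has stopped at x=0.5258 and the force is rising, so this looks like binding. One more push will confirm it.

```bash
python3 -m crank '[[1,[0.001,0,0],[0,0,0]],[1,[0.001,0,0],[0,0,0]],[1,[0,0,0],[0,0,0]],[1,[0,0,0],[0,0,0]]]'; python3 -m crank '[[1,[0,0,0],[0,0,0]],[1,[0,0,0],[0,0,0]]]'
```

```text
time: 12.6
tool_pos: [0.5258, 0.0158, -0.0037]
ee_rot: [3.141, 0.008, 0.071]
wrist_force: [-12.6, -1.5, 12.6]
width: 0.015
finger_force: 30.0
time: 12.8
tool_pos: [0.5258, 0.0158, -0.0037]
ee_rot: [3.141, 0.008, 0.071]
wrist_force: [-11.5, -1.1, 11.6]
width: 0.0149
finger_force: 30.0
```

It binds: 12 N and no motion. I'll ease off 2 mm of command, keeping contact, then release and lift.

```bash
python3 -m crank '[[1,[-0.002,0,0],[0,0,0]],[1,[0,0,0],[0,0,0]],[0.4,[0,0,0],[0,0,0]],[0.4,[0,0,0],[0,0,0]],[0.4,[0,0,0],[0,0,0]],[0.4,[0,0,0],[0,0,0]]]'; python3 -m crank '[[0.4,[0,0,-0.02],[0,0,0]],[0.4,[0,0,-0.03],[0,0,0]],[0.4,[0,0,-0.03],[0,0,0]],[0.4,[0,0,-0.02],[0,0,0]],[0.4,[-0.03,0,-0.01],[0,0,0]],[0.4,[-0.03,0,0],[0,0,0]],[0.4,[0,0,0],[0,0,0]]]'
python3 - <<'E'
from bench import robot, vision
from h import *
s=vision.snapshot("wrist");c=s["color"];cv2.imwrite("pics/w8.png",c[:,:,::-1])
for n in("blue","yellow"):
  m=mask(s,n,(0,0,640,480));p=pts(s,m);zt=np.percentile(p[:,2],92);q=p[p[:,2]>zt-.006];print(n,zt,cv2.minAreaRect((q[:,:2]*1000).astype(np.float32)))
E
```

```text
time: 13.4
tool_pos: [0.5277, 0.016, -0.0045]
ee_rot: [-3.142, 0.0, 0.071]
wrist_force: [0.7, -0.2, -0.3]
width: 0.0437
finger_force: 0.0
time: 14.1
tool_pos: [0.4655, 0.0117, 0.106]
ee_rot: [3.141, 0.001, 0.071]
wrist_force: [-0.2, 0.3, -0.4]
width: 0.0565
finger_force: 0.0
blue 0.05683113582431734 ((524.1826171875, 14.694851875305176), (32.57659912109375, 14.308115005493164), 3.692408800125122)
yellow 0.04861443036441742 ((544.3822021484375, 99.80431365966797), (32.43072509765625, 15.868030548095703), 4.095317840576172)
```

View pics/w8.png

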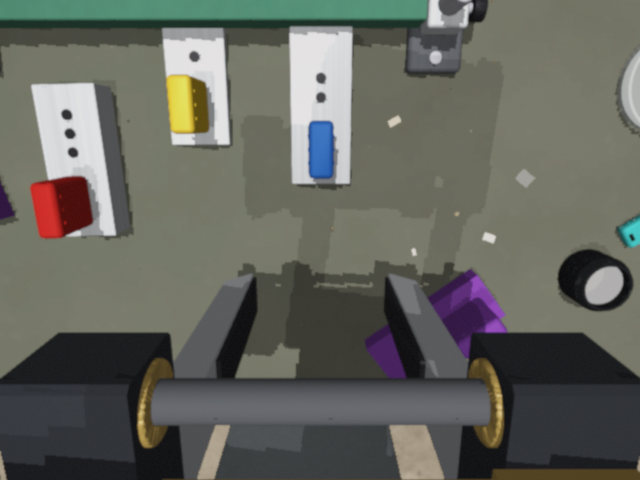

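The blue leaf (320,105) lies flat and square with its nose against the bar. The yellow leaf (197,85) is still in place under the bar, and red (75,160) has not been touched. I'll hand in.

```bash
python3 -c "
from bench import robot;print(robot.close_job())"
```

```text
the job is handed in; nothing more can be done
None
```

The job is handed in: the thin leaf (8 mm) went in with its nose about 11 mm past the far side of the bar, the middle leaf (16 mm) bound and lies flat with its nose against the bar, and the thick leaf was not touched, so the gap is over 8 mm and under 16 mm (about 8.5 mm by camera).

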